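# Unclip the blade cassette from the board trimmer

## Task

Take the orange blade cassette out of the trimmer's blue cutting head for a blade check: first slide the red-knobbed safety bolt all the way back, away from the cassette, and leave it back. Then pinch the cassette's two black side catches together, and with both still squeezed in lift the cassette straight out and hold it level and still about 12 cm above its seat, over the head. Finish while holding it there in the fingers, and leave the other things on the table where they are.

Things in the scene. Friction and masses are not known exactly. Their poses are not given: they have to be found in the camera images.
- head: blue cutting head, fixed (place and yaw differ each time), on the trimmer's grey baseboard, whose top is 22 mm above the table. Origin: on the baseboard's top, under the middle of the catches. z up, x along the rail, y across it. It spans x -125 to 45 mm, y -36.5 to 36.5 mm; its top is at z 40 mm. The well with the cassette is at its +x end, the bolt at its -x end
- trimmer: fixed trimmer: grey baseboard 240 x 560 x 22 mm with an aluminium rail along its y and black end blocks; origin under the baseboard's centre, on the table
- bolt_grip (a point): grip point inside the bolt's red knob; at (-72, 0, 70) mm in the head's frame when locked. The knob is 14 mm along the head's x, 16 mm along y (grip it across y), 37 mm tall: its top is 13.5 mm above this point, its foot, with the bolt plate and guide strips, 23 mm below. When locked, the point is 42 mm from the cassette's tall core
- bolt (a joint): safety bolt, m: 0 = locked (its steel tongue lies over the low -x step of the cassette and keeps it from rising), 0.028 = all the way back, against its stop. It slides along the head's -x with about 1.5 N of friction and stays where it is left. It starts at 0 to 0.004
- cassette_grip (a point): middle of the orange cassette between its catch paddles, at the height to pinch; axes as the head's while seated. Seated at (0, 0, 68) mm in the head's frame, 1.5 mm play. Black paddles at +y and -y: 32 mm along x, reaching 22 mm above and below this point, 61 mm over their outer faces when free, 47 mm when fully in. The head's top is 28 mm below
- cassette: the orange cassette, 0.1 to 0.22 kg; origin on its underside, 58 mm below cassette_grip, same axes. Its core is 60 mm along x, 25 mm along y, and ends 20 mm above cassette_grip. It is out of the well once raised 35 mm; with a catch out or the bolt forward it cannot rise
- catch_a (a joint): black catch on the cassette's +y side, m: 0 = sprung out (hooked under the lip of the well), 0.007 = fully in, at its stop. It clears the lip from 0.0035 with the cassette centred, 0.005 with it to one side. The spring takes 1 N at first and 3.8 N at the stop
- catch_b (a joint): the same on the -y side
- tub: round white paste tub with lid, 124 mm across, 130 high, on a stone slab; origin under its centre; leave it alone
- weight: brass paperweight, upright cylinder 48 mm across and 36 high, lying on the trimmer's grey baseboard; origin under its centre; leave it alone
- folder: ivory-coloured bone folder, 140 x 20 x 5 mm, on the baseboard; origin under its centre; leave it alone
- spare: spare cassette, same shape as the orange one but GREY with white catches (one rigid piece), in the low green tray; not wanted; origin under its centre; leave it alone
- brush: paste brush lying on the table; origin under it; leave it alone
- scissors: open scissors lying on the table; origin under the pivot; leave it alone
- pins: small jar with red cap, 52 mm across, 60 high; origin under its centre; leave it alone
Things that resemble listed ones, but are neither listed nor needed, are in the scene too. What is shaped like the cassette but purple is not meant.

How it is judged:
By the outcome, as a careful person would: the job done as asked, in the order asked, and still so for the second after the job is handed in, while the arm keeps its last pose, push and grip.
It also fails if it takes over 40 s, if anything falls off the work surface, if the arm or the gripper's body presses on something with over 40 N, if the wrist force passes 120 N, or if a joint passes its speed limit or range.

## Robot

A 6-joint arm with a two-finger parallel gripper is mounted at the origin on the work surface. World frame = base frame: x ahead of the robot, y to its left, z up, the work surface at z = 0. Lengths are in m, angles in rad, forces in N, time in s.
With the tool pointing down it reaches from about 0.275 to 0.75 m from the base axis. Payload 10.2 kg.
Tool frame: the origin (TCP) lies at the very end of the fingers, on their centre line; the grasp point (between the pads) lies env.grip_depth behind it (env.grip_depth is the distance from the TCP to the grasp point, in m); z points along the fingers, y is the direction in which the jaws open and shut (so a half turn about z gives the same grasp; the last joint's range is limited). The gripper opens to 85 mm and grips with 20 to 120 N. Pads are 22 mm wide; open, the fingers measure 114 mm over their backs; the gripper's body (76 mm by 85 mm) begins 54 mm behind the grasp point. The pads swing forward as they close: fully open they stand 13 mm farther back than shut.
Start: joints at [0.923, 0.313, 1.498, -0, 1.331, -0.223], TCP at [0.216, 0.478, 0.194] pointing down, gripper open.
Joint ranges: [-2.94, 2.94], [-0.97, 2.17], [0.19, 2.56], [-1.23, 4.37], [0.02, 3.11], [-2.88, 2.88]. Speed limits (rad/s): [2.39, 2.39, 3.01, 3.14, 3.14, 3.14].

## Interface

Orientations are given as a 3x3 rotation matrix whose columns are the frame's x, y, z axes.
In Python, from rig import env gives the robot as it stands.
- The arm moves only by the shell command python3 -m pendant 'ROWS' [FORCE]. ROWS is JSON, a list of rows, each an object with "hand": the opening, from -1 (shut) to 1 (fully open), so that 0 is half open; "dp": the shift along the world's x, y, z in mm, a list of three; "twist": the turn about the world's z in rad. A call has 1 to 20 rows; each row is the pose to reach, as a shift and turn from the pose commanded when the call began; what a row does not reach only later rows make up. A row lasts 1/12 s, in which the tool goes at most 41.7 mm and 7.16 degrees, less where a joint would pass 70% of its speed; a pose out of reach is approached as far as the arm can. A call with a gripper value outside its range is refused whole. The fingers move at their own pace and stop on an object; FORCE is the grip in N (left out, the last holds). Time passes only in rows, so rows that repeat a pose let the fingers close. It gives the time, the measured TCP pose, the force and the opening at its end, in the units of the state.
- env.observe(): the state, without advancing time (a new reading comes with each control period).
- env.read_camera(name): name is "scene" or "top" or "wrist"; returns the picture (480x640x3 uint8, red, green, blue); there is no depth.
- env.camera_model(name): a dict with "fx", "fy", "cx", "cy" (pixels), "distortion" ([k1, k2, p1, p2, k3] as OpenCV has them; the pictures are not rectified), "position" and "orientation" of the camera in the world. Camera axes: x right, y down, z forward; pixel columns grow to the right and rows downward; lengths in m; the calibration is good to about 2 mm. A picture is of the moment at which its call begins: read the wrist's pose just before it. camera_model takes no time and is no camera call; for the wrist camera it gives the pose at the moment of the call.
- env.close_job(): hands the job in, once; it reports no verdict.
The state is a dict: "t": time; "q": joint angles; "joint_vel": joint speeds; "effort": joint torques, N m; "tool_pos": TCP position; "eef_rot": TCP orientation; "contact_force": force on the tool from outside, world axes, zero at the start; "moment": the same for the moment, N m; "opening": opening from 0.0 (shut) to 1.0 (fully open).
Only numpy, scipy, OpenCV 4.12 (cv2) and the standard library are available. Lean on these libraries where they do the work, as an engineer would, in place of code of your own. Each camera call takes 0.05 s, during which the arm holds its last target. There are 200 camera calls.

## Working session

There is one attempt and no reset: what is moved stays moved. The work goes in short steps, Python scripts to look and compute and a shell command to move; the robot and the scene stay as the last step left them, time stands still between calls to the robot, and variables do not carry over. Pictures are saved under pics/ and viewed, about 8 in all and at most 12, crops included, and the job is handed in when it is done.

```bash
mkdir -p pics; ls; python3 - <<'E'
from rig import env
import cv2
for n in("top","scene"):
    im=env.read_camera(n); cv2.imwrite(f"pics/{n}0.png",im[:,:,::-1])
    print(n,env.camera_model(n))
print(env.grip_depth,env.observe())
E
```

```text
pics
top {'fx': 516.9117586700763, 'fy': 516.9117586700763, 'cx': 314.7831306375585, 'cy': 233.1610291458332, 'distortion': array([-0.11196669,  0.        ,  0.        ,  0.        ,  0.        ]), 'position': array([ 0.3534505 , -0.01777523,  1.34041594]), 'orientation': array([[ 0.02176714, -0.99375485,  0.10944176],
       [-0.99975797, -0.02128668,  0.00555663],
       [-0.00319227, -0.10953623, -0.99397768]])}
scene {'fx': 563.5201067587071, 'fy': 563.5201067587071, 'cx': 315.9108152064431, 'cy': 232.95866084941218, 'distortion': array([-0.04105328,  0.        ,  0.        ,  0.        ,  0.        ]), 'position': array([ 1.09789293, -0.80634613,  1.12149047]), 'orientation': array([[ 0.79404055,  0.44605758, -0.4129555 ],
       [ 0.60772428, -0.56793383,  0.55508771],
       [ 0.01306968, -0.69172523, -0.72204251]])}
0.0187 {'t': 0.1, 'q': array([ 9.22670500e-01,  3.13385259e-01,  1.49833575e+00,  1.47958675e-05,
        1.33100960e+00, -2.23412185e-01]), 'joint_vel': array([ 3.16037846e-04, -3.93905256e-04,  7.01800043e-05,  5.97318911e-05,
        1.88628854e-03, -1.30790365e-04]), 'effort': array([ 1.51951899e-03, -4.12902546e+01, -2.60144198e+01, -2.92871582e-04,
        3.04243003e-03,  1.22494254e-05]), 'tool_pos': array([0.2161816 , 0.47813641, 0.19380637]), 'eef_rot': array([[-9.11155223e-01,  4.12062704e-01, -6.98434985e-04],
       [ 4.12063210e-01,  9.11154819e-01, -8.98521488e-04],
       [ 2.66135207e-04, -1.10649191e-03, -9.99999352e-01]]), 'contact_force': array([-0.14435386,  0.6833955 , -0.38760017]), 'moment': array([-0.00753053, -0.02087682, -0.01636284]), 'opening': 0.9981693157263124}
```

View pics/top0.png

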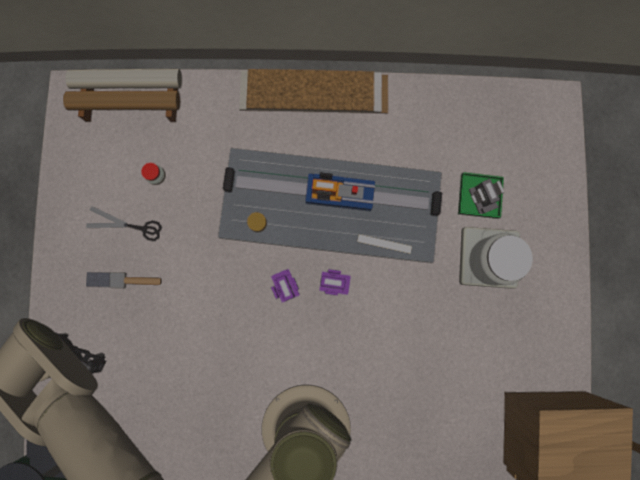

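View pics/scene0.png

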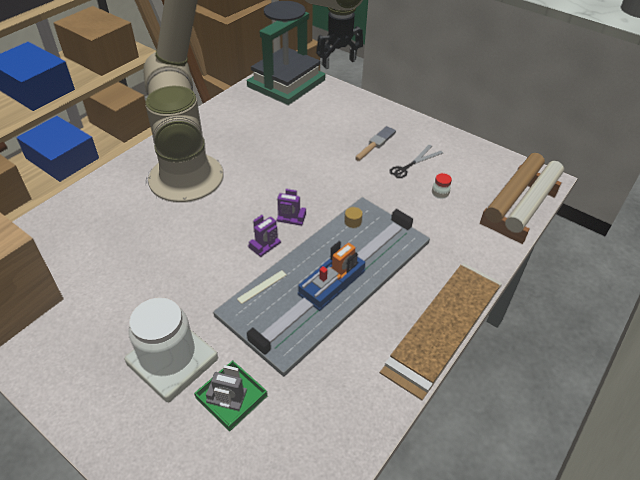

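Top: the orange cassette is at about (325,190) in the blue head, and the red knob is at (354,190). Two purple lookalikes at (285,286) and (335,283), and the grey spare is at (487,195) in the green tray. Only the orange one sits in the blue head beside the red knob. I'll measure that and confirm it in a crop.

```bash
cat > h.py <<'E'
import numpy as np, cv2
from rig import env
def ray(m,px):
    K=np.array([[m["fx"],0,m["cx"]],[0,m["fy"],m["cy"]],[0,0,1]])
    u=cv2.undistortPoints(np.float64(px).reshape(-1,1,2),K,np.array(m["distortion"])).reshape(-1,2)
    return np.c_[u,np.ones(len(u))]@np.array(m["orientation"]).T
def plane(m,px,z):
    d=ray(m,px); p=m["position"]; return p+d*((z-p[2])/d[:,2])[:,None]
def tri(m1,p1,m2,p2):
    A=np.zeros((3,3));b=np.zeros(3)
    for m,p in((m1,p1),(m2,p2)):
        d=ray(m,p)[0]; d/=np.linalg.norm(d); P=np.eye(3)-np.outer(d,d); A+=P; b+=P@m["position"]
    return np.linalg.solve(A,b)
def proj(m,P):
    R=np.array(m["orientation"]).T
    K=np.array([[m["fx"],0,m["cx"]],[0,m["fy"],m["cy"]],[0,0,1]])
    return cv2.projectPoints(np.float64(P).reshape(-1,1,3),cv2.Rodrigues(R)[0],-R@m["position"],K,np.array(m["distortion"]))[0].reshape(-1,2)
def mask(im,col,box):
    h=cv2.cvtColor(im,cv2.COLOR_RGB2HSV); H,S,V=[h[...,i].astype(int) for i in range(3)]
    k={"blue":(H>100)&(H<130)&(S>110),"red":((H<6)|(H>172))&(S>130)&(V>60),"orange":(H>7)&(H<22)&(S>140)&(V>90)}[col]
    o=np.zeros_like(k); x0,y0,x1,y1=box; o[y0:y1,x0:x1]=k[y0:y1,x0:x1]; return o.astype(np.uint8)
def cen(k): y,x=np.nonzero(k); return np.array([x.mean(),y.mean()]),len(x)
E
python3 - <<'E'
from h import *
T,S=[env.camera_model(n) for n in("top","scene")]; t=cv2.imread("pics/top0.png")[:,:,::-1]; s=cv2.imread("pics/scene0.png")[:,:,::-1]
bt=(295,165,385,220); bs=(290,235,375,310)
for c in("red","orange","blue"):
    a,na=cen(mask(t,c,bt)); b,nb=cen(mask(s,c,bs)); print(c,a,na,b,nb,tri(T,a,S,b))
y,x=np.nonzero(mask(t,"blue",bt)); w=plane(T,np.c_[x,y],.062)
r=cv2.minAreaRect(np.float32(w[:,:2]*1000)); print(r, cv2.boxPoints(r))
cv2.imwrite("pics/c1.png",np.hstack([cv2.resize(t[160:220,300:385],(400,282))[:, :, ::-1],cv2.resize(s[235:310,290:375],(400,353))[:282,:,::-1]]))
E
```

```text
red [354.44736842 189.18421053] 38 [323.14666667 272.90666667] 75 [ 0.6016041  -0.10639834  0.08968262]
orange [327.06306306 188.96396396] 222 [341.12589928 260.27697842] 278 [ 0.60449809 -0.03835836  0.07553376]
blue [342.16440422 192.99698341] 663 [327.74570983 283.25429017] 641 [ 0.60165408 -0.08094058  0.02596196]
((602.00390625, -71.05616760253906), (167.0243377685547, 73.92428588867188), 84.57572937011719) [[ 557.31287  -150.70035 ]
 [ 630.9061   -157.68842 ]
 [ 646.69495     8.588013]
 [ 573.1017     15.57608 ]]
```

View pics/c1.png

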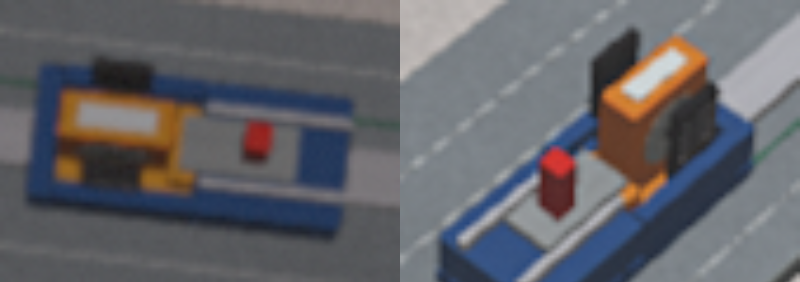

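The crop confirms it: orange core with black paddles on both sides, and the red knob on the steel bolt plate, in the blue head. I'll move above the head for a close look with the wrist camera.

```bash
python3 -m pendant '[{"hand":1,"dp":[40,-60,70],"twist":-0.12},{"hand":1,"dp":[366,-549,70],"twist":-1.24},{"hand":1,"dp":[366,-549,70],"twist":-1.24},{"hand":1,"dp":[366,-549,70],"twist":-1.24},{"hand":1,"dp":[366,-549,70],"twist":-1.24},{"hand":1,"dp":[366,-549,70],"twist":-1.24},{"hand":1,"dp":[366,-549,70],"twist":-1.24},{"hand":1,"dp":[366,-549,70],"twist":-1.24},{"hand":1,"dp":[366,-549,70],"twist":-1.24},{"hand":1,"dp":[366,-549,70],"twist":-1.24},{"hand":1,"dp":[366,-549,70],"twist":-1.24},{"hand":1,"dp":[366,-549,70],"twist":-1.24},{"hand":1,"dp":[366,-549,70],"twist":-1.24},{"hand":1,"dp":[366,-549,70],"twist":-1.24},{"hand":0.2,"dp":[366,-549,70],"twist":-1.24},{"hand":0.2,"dp":[366,-549,70],"twist":-1.24},{"hand":0.2,"dp":[366,-549,70],"twist":-1.24},{"hand":0.2,"dp":[366,-549,70],"twist":-1.24},{"hand":0.2,"dp":[366,-549,70],"twist":-1.24},{"hand":0.2,"dp":[366,-549,70],"twist":-1.24}]' 20
cat > w.py <<'E'
from h import *; import sys
n=sys.argv[1]; m=env.camera_model("wrist"); im=env.read_camera("wrist"); o=env.observe()
cv2.imwrite(f"pics/{n}.png",im[:,:,::-1])
np.save(n+".npy",m,allow_pickle=True)
print(m["position"],m["orientation"],o["tool_pos"],o["eef_rot"],o["q"],o["t"],sep="\n")
E
python3 w.py w1
```

```text
t: 1.77
tool_pos: [0.5819, -0.0694, 0.2644]
eef_rot: [[0.093, 0.996, -0.0], [0.996, -0.093, 0.0], [0.0, -0.0, -1.0]]
contact_force: [-0.5, 1.3, 0.6]
opening: 0.601
[0.58914113 0.00133018 0.44519163]
[[ 9.95614333e-01 -8.96268474e-02 -2.68165686e-02]
 [-9.35502946e-02 -9.55848825e-01 -2.78570216e-01]
 [-6.65215392e-04  2.79857198e-01 -9.60041409e-01]]
[ 0.58190365 -0.06930162  0.26461751]
[[ 9.23503137e-02  9.95726565e-01  1.62587551e-04]
 [ 9.95726570e-01 -9.23503329e-02  1.14644232e-04]
 [ 1.29169322e-04  1.51305313e-04 -9.99999980e-01]]
[-3.18402847e-01  4.16439858e-01  1.17140761e+00  1.59803427e-04
  1.55362666e+00 -2.25923481e-01]
1.8167
```

View pics/w1.png

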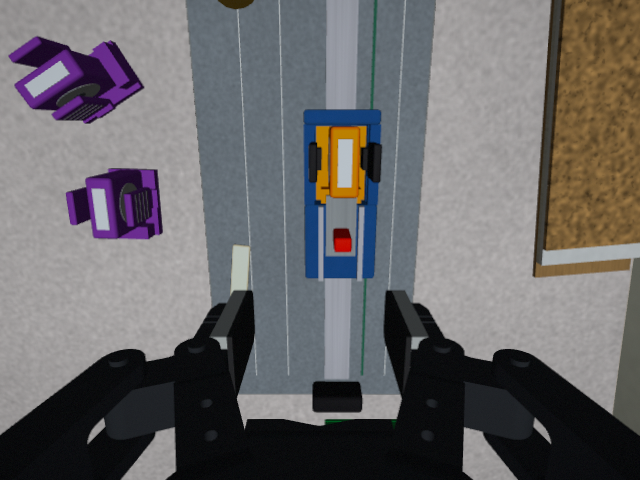

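The wrist view shows the orange cassette at (345,160) with its paddles at (315,160) and (374,160), and the knob at (342,240). The way down is clear.

```bash
python3 - <<'E'
from h import *
m=np.load("w1.npy",allow_pickle=True).item(); im=cv2.imread("pics/w1.png")[:,:,::-1]
b=(295,100,390,285)
k=mask(im,"blue",b); y,x=np.nonzero(k); r=cv2.minAreaRect(np.float32(plane(m,np.c_[x,y],.062)[:,:2]*1000)); bp=cv2.boxPoints(r); print(r,bp)
hs=cv2.cvtColor(im,cv2.COLOR_RGB2HSV)
k=mask(im,"red",b); y,x=np.nonzero(k); V=hs[y,x,2]; th=(V.max()+np.percentile(V,5))/2; q=V>th; print("red",len(x),np.bincount(V//10))
pt=plane(m,np.c_[x,y][q],.1055)[:,:2]*1000; print("redtop",cv2.minAreaRect(np.float32(pt)))
# white label on core top
w=(hs[130:200,330:362,1]<60)&(hs[130:200,330:362,2]>150); y,x=np.nonzero(w); print("label",cv2.minAreaRect(np.float32(plane(m,np.c_[x+330,y+130],.110)[:,:2]*1000)))
# dark paddles
d=(hs[...,2]<60)&(hs[...,1]<120)
for x0,x1 in((305,323),(358,386)):
    y,x=np.nonzero(d[135:190,x0:x1]); print("pad",cv2.minAreaRect(np.float32(plane(m,np.c_[x+x0,y+135],.112)[:,:2]*1000)),x.min()+x0,x.max()+x0)
E
```

```text
((603.851806640625, -72.3599624633789), (167.4219512939453, 73.3015365600586), 84.65655517578125) [[ 559.56464  -152.29404 ]
 [ 632.54767  -159.12029 ]
 [ 648.139       7.574112]
 [ 575.15594    14.40036 ]]
red 384 [  0   0   0   0   0   0  27  99  15   0   1   5  10   5  15   2  19  19
  36 131]
redtop ((600.1484985351562, -106.4036636352539), (12.421317100524902, 14.693434715270996), 84.64762115478516)
label ((607.671875, -32.89088439941406), (39.273231506347656, 11.723075866699219), 84.62541198730469)
pad ((582.4345703125, -29.399137496948242), (32.37763595581055, 9.309794425964355), 84.22364044189453) 309 320
pad ((629.45849609375, -34.22023010253906), (31.5286808013916, 16.602928161621094), 84.57295227050781) 361 381
```

```bash
python3 -m pendant '[{"hand":0.0,"dp":[18,-36,0],"twist":0},{"hand":0.0,"dp":[18,-36,-40],"twist":0},{"hand":0.0,"dp":[18,-36,-80],"twist":0},{"hand":0.0,"dp":[18,-36,-110],"twist":0},{"hand":0.0,"dp":[18,-36,-130],"twist":0},{"hand":0.0,"dp":[18,-36,-130],"twist":0},{"hand":0.0,"dp":[18,-36,-130],"twist":0}]' 20; python3 w.py w2
```

```text
t: 2.4
tool_pos: [0.6002, -0.1057, 0.1349]
eef_rot: [[0.093, 0.996, -0.0], [0.996, -0.093, 0.0], [0.0, -0.0, -1.0]]
contact_force: [0.7, 0.7, 1.7]
opening: 0.497
[ 0.60749783 -0.03496266  0.31564116]
[[ 9.95608838e-01 -8.96442571e-02 -2.69619993e-02]
 [-9.36078127e-02 -9.55807143e-01 -2.78693889e-01]
 [-7.87164921e-04  2.79993952e-01 -9.60001441e-01]]
[ 0.60094098 -0.10609956  0.13613982]
[[ 9.28434748e-02  9.95678345e-01  2.17323279e-03]
 [ 9.95680561e-01 -9.28420200e-02 -7.61209524e-04]
 [-5.56152517e-04  2.23451898e-03 -9.99997349e-01]]
[-3.66543226e-01  5.44859412e-01  1.30829707e+00  7.10827022e-05
  1.28613449e+00 -2.73586338e-01]
2.45
```

View pics/w2.png

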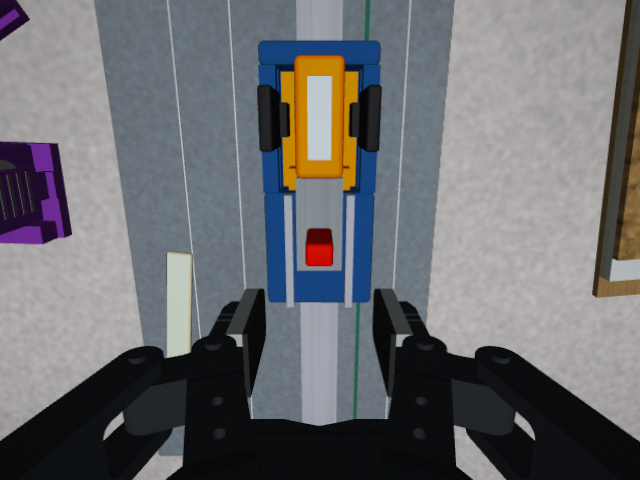

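The knob at (320,247) is centred between the fingers. I'll re-measure from this closer view.

```bash
cat > r.py <<'E'
from h import *; import sys
n=sys.argv[1]; m=np.load(n+".npy",allow_pickle=True).item(); im=cv2.imread(f"pics/{n}.png")[:,:,::-1]; hs=cv2.cvtColor(im,cv2.COLOR_RGB2HSV)
R=lambda x,y,z:cv2.minAreaRect(np.float32(plane(m,np.c_[x,y],z)[:,:2]*1000))
k=mask(im,"red",(250,150,400,400)); y,x=np.nonzero(k&(hs[...,2]>150)); 
if len(x): print("redtop",R(x,y,.1055))
k=mask(im,"orange",(240,0,400,300)).astype(np.uint8)
y,x=np.nonzero((hs[:300,240:400,1]<60)&(hs[:300,240:400,2]>185)); l=np.zeros(im.shape[:2],np.uint8); l[y,x+240]=1
c,lab,st,_=cv2.connectedComponentsWithStats(l); i=1+st[1:,4].argmax(); y,x=np.nonzero(lab==i); print("label",R(x,y,.110),st[i])
E
python3 r.py w2; python3 -m pendant '[{"hand":0.0,"dp":[0,0,-30],"twist":0},{"hand":0.0,"dp":[0,0,-57],"twist":0},{"hand":0.0,"dp":[0,0,-57],"twist":0},{"hand":-1,"dp":[0,0,-57],"twist":0},{"hand":-1,"dp":[0,0,-57],"twist":0},{"hand":-1,"dp":[0,0,-57],"twist":0},{"hand":-1,"dp":[0,0,-57],"twist":0},{"hand":-1,"dp":[0,0,-57],"twist":0},{"hand":-1,"dp":[0,0,-57],"twist":0},{"hand":-1,"dp":[0,0,-57],"twist":0}]' 20
```

```text
redtop ((600.7076416015625, -106.3813247680664), (12.603165626525879, 14.822660446166992), 84.64254760742188)
label ((607.5515747070312, -32.879798889160156), (39.98358154296875, 11.909496307373047), 84.17681884765625) [ 307   76   25   84 1987]
t: 3.28
tool_pos: [0.6005, -0.1067, 0.0776]
eef_rot: [[0.094, 0.996, 0.0], [0.996, -0.094, -0.0], [-0.0, 0.0, -1.0]]
contact_force: [-0.1, 0.7, 0.2]
opening: -0.002
```

The opening reads 0, although the knob is 16 mm wide. I'll look before pulling.

```bash
python3 w.py w3
```

```text
[ 0.60773908 -0.03590662  0.25838846]
[[ 9.95497454e-01 -9.09908977e-02 -2.65608031e-02]
 [-9.47882889e-02 -9.55604693e-01 -2.78988982e-01]
 [ 3.82983678e-06  2.80250474e-01 -9.59926910e-01]]
[ 0.60043662 -0.10668231  0.07746772]
[[ 9.38648931e-02  9.95584931e-01  1.65689700e-04]
 [ 9.95584943e-01 -9.38648837e-02 -6.37581150e-05]
 [-4.79241740e-05  1.70942820e-04 -9.99999984e-01]]
[-3.67720537e-01  6.03041807e-01  1.37432426e+00  7.38642832e-08
  1.16404905e+00 -2.73717294e-01]
3.3333
```

View pics/w3.png

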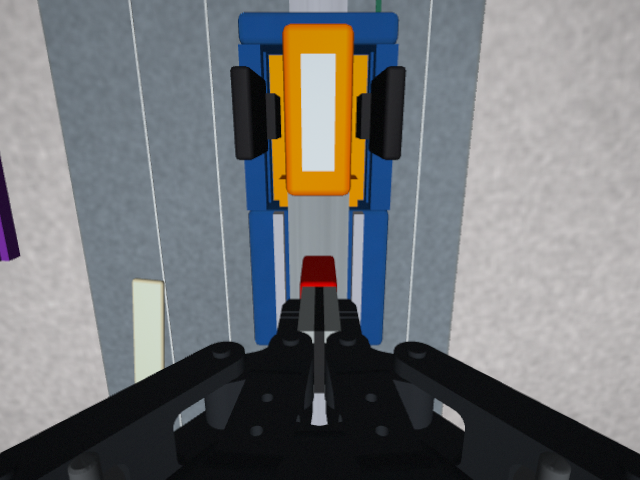

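```bash
python3 - <<'E'
from h import *
m=np.load("w3.npy",allow_pickle=True).item(); im=cv2.imread("pics/w3.png")[:,:,::-1]
t=np.array([.60044,-.10668,.07747]); ex=np.array([.0935,.9956,0]); ey=np.array([-.9956,.0935,0]); z=np.array([0,0,1])
print("tcp,grasp",proj(m,[t,t+.0187*z]))
for X in(0,-.01,-.02,-.028):
  k=np.array([.6007,-.1064,.1055])+X*ex
  print(X,proj(m,[k+.007*ex+.008*ey,k+.007*ex-.008*ey,k-.007*ex+.008*ey,k+.007*ex+.008*ey-.0365*z]).round().tolist())
print(env.observe()["opening"],env.observe()["effort"])
c=im[200:440,200:440,::-1]; cv2.imwrite("pics/c3.png",cv2.resize(cv2.convertScaleAbs(c,alpha=1.6,beta=20),(720,600),interpolation=cv2.INTER_CUBIC))
E
```

```text
tcp,grasp [[317.65611661 272.39097448]
 [317.54114102 287.65954262]]
0 [[299.0, 281.0], [337.0, 281.0], [300.0, 311.0], [302.0, 253.0]]
-0.01 [[299.0, 302.0], [337.0, 302.0], [300.0, 331.0], [303.0, 271.0]]
-0.02 [[300.0, 323.0], [336.0, 323.0], [300.0, 351.0], [303.0, 289.0]]
-0.028 [[300.0, 340.0], [336.0, 339.0], [300.0, 367.0], [303.0, 303.0]]
0.0006660121129456347 [ 1.02390282e-02 -5.23184645e+01 -2.41816038e+01  4.43493946e-05
  2.75717859e-03  6.16795728e-05]
```

View pics/c3.png

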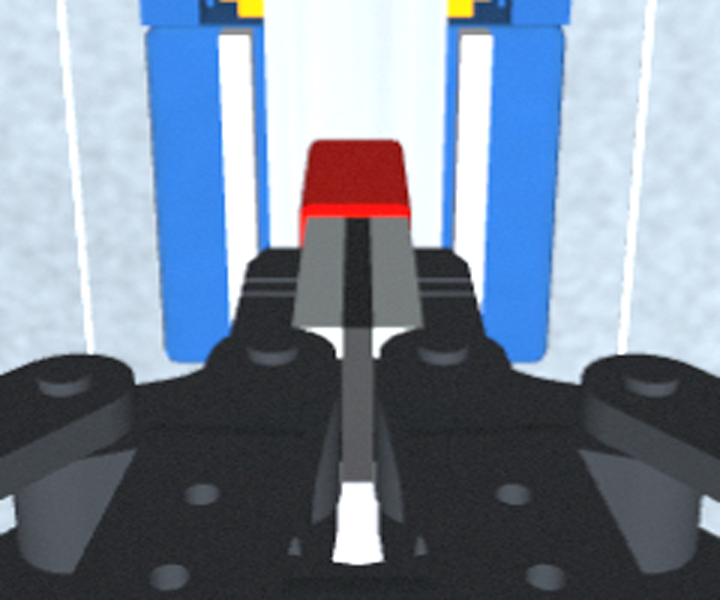

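The knob hasn't moved, since its top edge is still at row ~285 as predicted. The fingertips look about 40 mm higher than the reported TCP, so they probably closed above the knob. I'll check from the side with the scene camera.

```bash
python3 - <<'E'
from h import *
S=env.camera_model("scene"); im=env.read_camera("scene").copy()
cv2.imwrite("pics/s1raw.png",im[:,:,::-1])
t=np.array([.60044,-.10668,.07747]); p=proj(S,[t,t+[0,0,.0187],t+[0,0,.042]]); print(p)
x,y=p[0].astype(int); c=im[y-80:y+40,x-60:x+100]
c=cv2.resize(cv2.convertScaleAbs(c[:,:,::-1],alpha=1.4),(800,600),interpolation=cv2.INTER_CUBIC)
for q in p: cv2.circle(c,tuple(((q-[x-60,y-80])*5+2).astype(int).tolist()),4,(0,255,0),1)
cv2.imwrite("pics/s1.png",c)
E
```

```text
[[322.8343247  275.98418166]
 [323.00797435 270.95925116]
 [323.22927779 264.55304283]]
```

View pics/s1.png

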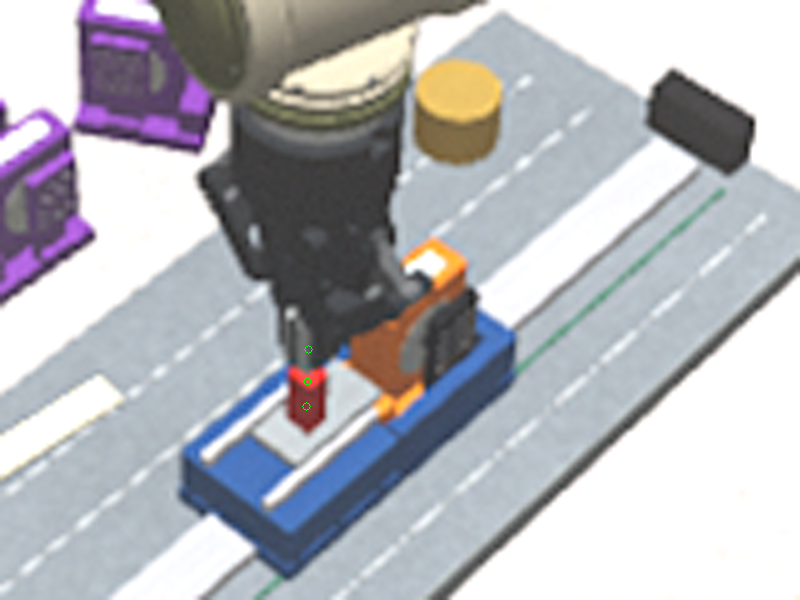

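The fingers end right at the top of the knob, well short of the reported TCP, so the reported tool point does not match the real fingertips. I'll work out the offset from the wrist image.

```bash
python3 - <<'E'
from h import *
ex=np.array([.0935,.9956,0])
m=np.load("w3.npy",allow_pickle=True).item(); t=np.array([.60044,-.10668,.07747])
for dz in(.028,.032,.036,.040,.044,.048): print(dz,[proj(m,t+a*ex+[0,0,dz])[0].round(1).tolist() for a in(.007,.011)], (m["fx"]*.0145/ -((t+[0,0,dz]-m["position"])@-m["orientation"][:,2])).round(1))
m=np.load("w2.npy",allow_pickle=True).item(); t=np.array([.6006,-.106,.1351]); ey=np.array([-.9956,.0935,0])
for dz in(.028,.036,.044,.052): print(dz,proj(m,[t+.011*ex+s*.0211*ey+[0,0,dz] for s in(1,-1)]).round(1).tolist())
E
```

```text
0.028 [[317.4, 281.3], [317.4, 272.4]] 33.9
0.032 [[317.4, 285.0], [317.4, 276.0]] 34.7
0.036 [[317.4, 289.0], [317.3, 279.8]] 35.6
0.04 [[317.3, 293.2], [317.3, 283.7]] 36.4
0.044 [[317.3, 297.5], [317.3, 287.9]] 37.4
0.048 [[317.3, 302.2], [317.2, 292.3]] 38.3
0.028 [[268.1, 273.4], [369.0, 273.4]]
0.036 [[265.6, 280.8], [371.4, 280.8]]
0.044 [[262.8, 289.0], [374.1, 289.0]]
0.052 [[259.8, 298.0], [377.2, 298.1]]
```

Both views put the closed tips about 36–42 mm behind the reported TCP. I'll open partway, go 30 mm lower, close gently and check the opening.

```bash
python3 -m pendant '[{"hand":-0.1,"dp":[0,0,0],"twist":0},{"hand":-0.1,"dp":[0,0,0],"twist":0},{"hand":-0.1,"dp":[0,0,0],"twist":0},{"hand":-0.1,"dp":[0,0,-10],"twist":0},{"hand":-0.1,"dp":[0,0,-20],"twist":0},{"hand":-0.1,"dp":[0,0,-30],"twist":0},{"hand":-0.1,"dp":[0,0,-30],"twist":0},{"hand":-1,"dp":[0,0,-30],"twist":0},{"hand":-1,"dp":[0,0,-30],"twist":0},{"hand":-1,"dp":[0,0,-30],"twist":0},{"hand":-1,"dp":[0,0,-30],"twist":0},{"hand":-1,"dp":[0,0,-30],"twist":0},{"hand":-1,"dp":[0,0,-30],"twist":0}]' 20
```

```text
t: 4.47
tool_pos: [0.6002, -0.1067, 0.0474]
eef_rot: [[0.094, 0.996, -0.0], [0.996, -0.094, 0.0], [-0.0, -0.0, -1.0]]
contact_force: [-2.3, -0.1, 0.1]
opening: 0.178
```

The knob is gripped: opening 0.178, about 15–16 mm. Now I'll pull the bolt back.

```bash
python3 -m pendant '[{"hand":-1,"dp":[-0.5,-5,0],"twist":0},{"hand":-1,"dp":[-0.9,-10,0],"twist":0},{"hand":-1,"dp":[-1.4,-15,0],"twist":0},{"hand":-1,"dp":[-1.9,-20,0],"twist":0},{"hand":-1,"dp":[-2.2,-23,0],"twist":0},{"hand":-1,"dp":[-2.4,-25,0],"twist":0},{"hand":-1,"dp":[-2.4,-25,0],"twist":0}]' 30
python3 -m pendant '[{"hand":-1,"dp":[-0.1,-1,0],"twist":0},{"hand":-1,"dp":[-0.1,-1.5,0],"twist":0},{"hand":-1,"dp":[-0.2,-2,0],"twist":0},{"hand":-1,"dp":[-0.2,-2,0],"twist":0}]'
```

```text
t: 5.05
tool_pos: [0.5979, -0.1325, 0.0474]
eef_rot: [[0.094, 0.996, -0.0], [0.996, -0.094, -0.001], [-0.001, -0.0, -1.0]]
contact_force: [-4.4, -0.4, 1.5]
opening: 0.176
t: 5.38
tool_pos: [0.5978, -0.1326, 0.0473]
eef_rot: [[0.094, 0.996, -0.0], [0.996, -0.094, 0.002], [0.002, -0.0, -1.0]]
contact_force: [-3.7, 5.9, 1.6]
opening: 0.181
```

It reached the stop: motion ended at y=-132.6 and the reaction force appeared. Release and rise, then re-measure.

```bash
python3 -m pendant '[{"hand":-0.3,"dp":[0,0,0],"twist":0},{"hand":-0.1,"dp":[0,0,0],"twist":0},{"hand":-0.1,"dp":[0,0,0],"twist":0},{"hand":-0.1,"dp":[0,0,30],"twist":0},{"hand":-0.1,"dp":[0,0,65],"twist":0},{"hand":1,"dp":[0,0,100],"twist":0},{"hand":1,"dp":[5,50,100],"twist":0},{"hand":1,"dp":[5,50,100],"twist":0},{"hand":1,"dp":[5,50,100],"twist":0},{"hand":1,"dp":[5,50,100],"twist":0}]'
python3 w.py w4; python3 r.py w4
```

```text
t: 6.22
tool_pos: [0.6028, -0.0836, 0.1469]
eef_rot: [[0.093, 0.996, -0.0], [0.996, -0.093, -0.0], [-0.0, -0.0, -1.0]]
contact_force: [-1.4, 0.4, -0.3]
opening: 1.005
[ 0.61004717 -0.01275064  0.32760046]
[[ 9.95597988e-01 -8.97341061e-02 -2.70635684e-02]
 [-9.37228458e-02 -9.55683779e-01 -2.79078023e-01]
 [-8.21396400e-04  2.80385992e-01 -9.59886983e-01]]
[ 0.60264678 -0.08416458  0.14670801]
[[ 9.37806420e-02  9.95592626e-01 -7.17783616e-04]
 [ 9.95592867e-01 -9.37807509e-02 -1.19606453e-04]
 [-1.86393589e-04 -7.03403478e-04 -9.99999735e-01]]
[-3.30901549e-01  5.34124792e-01  1.29715522e+00 -3.58352511e-04
  1.31095264e+00 -2.36890647e-01]
6.2667
redtop ((598.0591430664062, -132.81884765625), (11.950922012329102, 14.00391960144043), 84.6458511352539)
label ((607.4872436523438, -33.19456100463867), (39.062950134277344, 11.047224044799805), 85.00725555419922) [ 308  125   21   73 1504]
```

View pics/w4.png

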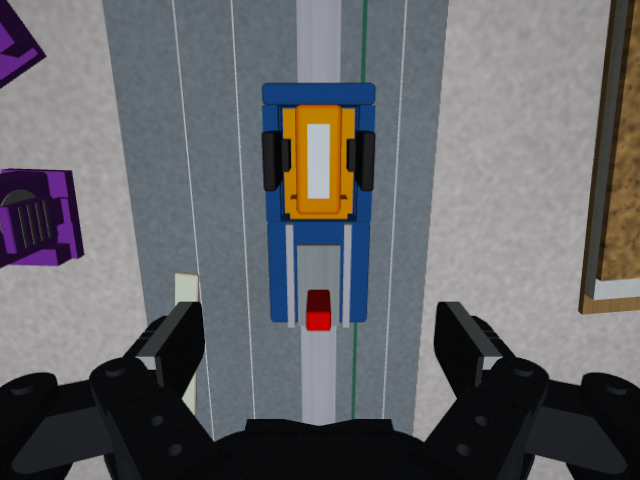

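The bolt is fully back: the knob is 100 mm from the cassette centre, which is 72 + 28. The knob top is at (318,310) and the cassette at (318,160). I'll move over the cassette and down, allowing for the ~40 mm tip offset.

```bash
python3 -m pendant '[{"hand":1,"dp":[5,30,0],"twist":0},{"hand":1,"dp":[5,51,0],"twist":0},{"hand":1,"dp":[5,51,-30],"twist":0},{"hand":1,"dp":[5,51,-60],"twist":0},{"hand":1,"dp":[5,51,-85],"twist":0},{"hand":1,"dp":[5,51,-105],"twist":0},{"hand":1,"dp":[5,51,-117],"twist":0},{"hand":1,"dp":[5,51,-117],"twist":0},{"hand":1,"dp":[5,51,-117],"twist":0}]'; python3 w.py w5 | tail -5; python3 r.py w5
```

```text
t: 7.02
tool_pos: [0.608, -0.0333, 0.0305]
eef_rot: [[0.095, 0.996, -0.0], [0.996, -0.095, -0.0], [-0.0, -0.0, -1.0]]
contact_force: [0.7, 1.0, 0.2]
opening: 0.996
 [ 9.95532736e-01 -9.44160034e-02 -4.35110618e-04]
 [-2.84101670e-04  1.61283592e-03 -9.99998659e-01]]
[-2.46680688e-01  6.56608788e-01  1.41572775e+00 -4.15678359e-05
  1.06761886e+00 -1.52103475e-01]
7.0667
label ((615.2872924804688, 43.829833984375), (41.08946990966797, 16.72344207763672), 84.58341979980469) [  280     0    73   181 12436]
```

View pics/w5.png

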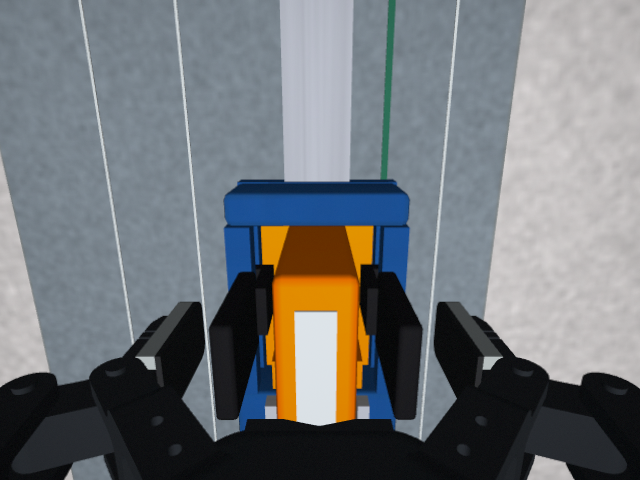

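The paddles at (235,345) and (400,345) lie between the open pads, well aligned. (The "label" number above picked up the rail, so I'm ignoring it.) Pinch now.

```bash
python3 -m pendant '[{"hand":-1,"dp":[0,0,0],"twist":0},{"hand":-1,"dp":[0,0,0],"twist":0},{"hand":-1,"dp":[0,0,0],"twist":0},{"hand":-1,"dp":[0,0,0],"twist":0},{"hand":-1,"dp":[0,0,0],"twist":0},{"hand":-1,"dp":[0,0,0],"twist":0},{"hand":-1,"dp":[0,0,0],"twist":0},{"hand":-1,"dp":[0,0,0],"twist":0}]' 40
```

```text
t: 7.73
tool_pos: [0.6085, -0.0328, 0.0324]
eef_rot: [[0.094, 0.996, 0.002], [0.996, -0.094, -0.001], [-0.001, 0.002, -1.0]]
contact_force: [-4.1, 0.8, 12.5]
opening: 0.499
```

```bash
python3 -m pendant '[{"hand":-1,"dp":[0,0,1],"twist":0},{"hand":-1,"dp":[0,0,2],"twist":0},{"hand":-1,"dp":[0,0,3],"twist":0},{"hand":-1,"dp":[0,0,4],"twist":0},{"hand":-1,"dp":[0,0,4],"twist":0}]' 40; python3 w.py w6|tail -1
```

```text
t: 8.15
tool_pos: [0.6077, -0.0326, 0.0342]
eef_rot: [[0.094, 0.996, -0.0], [0.996, -0.094, 0.0], [0.0, -0.0, -1.0]]
contact_force: [0.4, -0.2, -1.0]
opening: 0.489
8.2
```

View pics/w6.png

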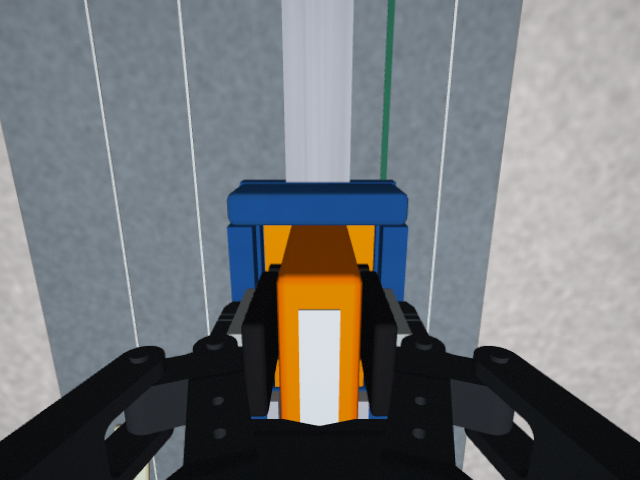

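Both paddles are pressed in symmetrically against the core, at (262,340) and (377,340), and the upward load is now just the weight. Lift.

```bash
python3 -m pendant '[{"hand":-1,"dp":[0,0,3],"twist":0},{"hand":-1,"dp":[0,0,7],"twist":0},{"hand":-1,"dp":[0,0,12],"twist":0},{"hand":-1,"dp":[0,0,17],"twist":0},{"hand":-1,"dp":[0,0,17],"twist":0}]' 40 && python3 -m pendant '[{"hand":-1,"dp":[0,0,6],"twist":0},{"hand":-1,"dp":[0,0,14],"twist":0},{"hand":-1,"dp":[0,0,24],"twist":0},{"hand":-1,"dp":[0,0,34],"twist":0},{"hand":-1,"dp":[0,0,44],"twist":0},{"hand":-1,"dp":[0,0,54],"twist":0},{"hand":-1,"dp":[0,0,64],"twist":0},{"hand":-1,"dp":[0,0,74],"twist":0},{"hand":-1,"dp":[0,0,84],"twist":0},{"hand":-1,"dp":[0,0,92],"twist":0},{"hand":-1,"dp":[0,0,98],"twist":0},{"hand":-1,"dp":[0,0,101],"twist":0},{"hand":-1,"dp":[0,0,101],"twist":0},{"hand":-1,"dp":[0,0,101],"twist":0},{"hand":-1,"dp":[0,0,101],"twist":0},{"hand":-1,"dp":[0,0,101],"twist":0}]'
python3 - <<'E'
from h import *
a=env.read_camera("scene"); w=env.read_camera("wrist"); S=env.camera_model("scene")
cv2.imwrite("pics/s2raw.png",a[:,:,::-1])
k=mask(a,"orange",(290,180,400,310)); print("orange",cen(k))
p=np.array([.6075,-.033,.09]); print(proj(S,[p,p+[0,0,.12]]))
c=cv2.convertScaleAbs(a[160:320,250:410,::-1],alpha=1.3)
cv2.imwrite("pics/end.png",np.hstack([cv2.resize(c,(440,440)),cv2.resize(w[80:480,140:500,::-1],(360,440))]))
o=env.observe(); print(o["tool_pos"],o["joint_vel"].round(4),o["opening"])
E
```

```text
t: 8.62
tool_pos: [0.6085, -0.0328, 0.0528]
eef_rot: [[0.094, 0.996, 0.002], [0.996, -0.094, -0.001], [-0.0, 0.002, -1.0]]
contact_force: [0.7, -0.5, -2.7]
opening: 0.493
t: 9.95
tool_pos: [0.6076, -0.0326, 0.1517]
eef_rot: [[0.094, 0.996, -0.001], [0.996, -0.094, 0.0], [0.0, -0.001, -1.0]]
contact_force: [0.2, 0.3, -1.7]
opening: 0.496
orange (array([340.62752294, 235.53027523]), 545)
[[343.37812233 255.69732063]
 [345.90905859 220.96749912]]
[ 0.60766049 -0.0326294   0.15192402] [ 0.0004  0.0001 -0.0012 -0.0008  0.0002 -0.0004] 0.4931289186139042
```

View pics/end.png

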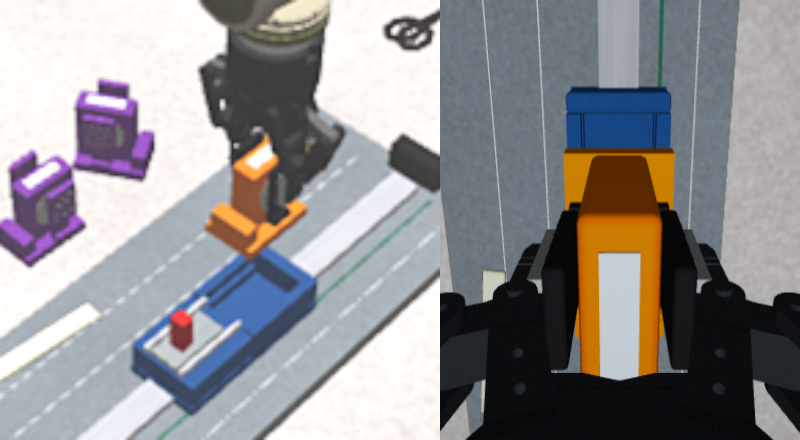

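The cassette is out, level and above the head at crop (255,205), and the bolt is still back, with the knob at crop (180,330). In the wrist image the label's top edge is still at row ~310, so nothing slipped during the lift. Hand in.

```bash
python3 -c "
from rig import env
print(env.close_job())"
```

```text
the job is handed in; nothing more can be done
None
```

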